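# Function test of the bench grinder's emergency stop

## Robot

A 6-joint arm with a two-finger parallel gripper is mounted at the origin on a cart in front of the work surface, level with it; the furniture and walls round the work are solid. World frame = base frame: x ahead of the robot, y to its left, z up, the work surface at z = 0. Lengths are in m, angles in rad, forces in N, time in s.
With the tool pointing down it reaches from about 0.325 to 0.9 m from the base axis. Payload 3.5 kg.
Tool frame: the origin (TCP) lies midway between the tips of the shut fingers; the grasp point (between the pads) lies 19 mm behind it; z points along the fingers, y is the direction in which the jaws open and shut (so a half turn about z gives the same grasp; the last joint's range is limited). The gripper opens to 85 mm and grips with 20 to 120 N. Pads are 22 mm wide; open, the fingers measure 114 mm over their backs; the gripper's body (76 mm by 85 mm) begins 54 mm behind the grasp point. The pads swing forward as they close: fully open they stand 13 mm farther back than shut.
Start: joints at [-1.247, 0.276, -0.026, 1.268, 0, 1.467], TCP at [0.259, -0.569, 0.195] pointing down, gripper open.
Joint ranges: [-3.12, 3.12], [-0.85, 1.88], [-1.08, 1.24], [-1.95, 2.15], [-1.57, 1.53], [-3.14, 3.14]. Speed limits (rad/s): [2.57, 2.57, 3.14, 3.14, 3.14, 3.14].

## Interface

Orientations are given as a unit quaternion [x, y, z, w].
In Python, from workcell import ctrl gives the robot as it stands. Calls block until the motion is done:
- ctrl.reach(position, orientation): joint-space move of the TCP to a pose.
- ctrl.servo_line(position, v=0.15, orientation=None): straight line of the TCP; orientation=None keeps the orientation; v is the mean speed in m/s.
- ctrl.move_j(angles): joint-space move.
- ctrl.open_gripper() and ctrl.clamp(squeeze=None): open the fingers fully, or close them until they stop; squeeze is the grip in N (None keeps the last).
- ctrl.wait(seconds).
- ctrl.solve_ik(position, orientation): joint angles nearest the present ones, or None.
- ctrl.read_camera(name): name is "scene" or "top"; returns a dict with "image" (420x560x3 uint8, red, green, blue), "range_z" (420x560 float32, m along the optical axis (not along the pixel's ray), 0 where there is no reading), "camera_matrix" (3x3 intrinsics, pixels), "camera_from_world" (4x4, takes a point from world to camera coordinates). Camera axes: x right, y up, looking along -z (the intrinsics and any distortion apply to the point x, -y, -z); pixel columns grow to the right and rows downward; lengths in m; the calibration is good to about 2 mm. A picture is of the moment at which its call begins.
A pose or a line that the arm cannot do raises ctrl.Unreachable and nothing moves.
- ctrl.hand_in(): hands the job in, once; it reports no verdict.
Readings, each from a call of its own:
- ctrl.read_time_s(): time.
- ctrl.read_joint_positions(): joint angles.
- ctrl.read_qd(): joint speeds.
- ctrl.read_tau(): joint torques, N m.
- ctrl.read_eef_pos(): TCP position.
- ctrl.read_orientation(): TCP orientation.
- ctrl.read_force(): force on the tool from outside, world axes, zero at the start.
- ctrl.read_ft_torque(): the same for the moment, N m.
- ctrl.read_grip_width(): opening from 0.0 (shut) to 1.0 (fully open).
Only numpy, scipy, OpenCV 4.12 (cv2) and the standard library are available. Lean on these libraries where they do the work, as an engineer would, in place of code of your own. Each camera call takes 0.05 s, during which the arm holds its last target.

## Task

Do the emergency-stop check on the bench grinder by touch alone: press the red mushroom button straight down until it latches in, then push its raised grip rib clockwise (seen from above) with the fingers until the button springs back out, and then press the blue reset button fully in to re-arm the starter and let go of it. Never squeeze the rib between the fingers, and leave the hex key, tape measure and grease tin where they are.

Things in the scene. Friction and masses are not known exactly. Their poses are not given: they have to be found in the camera images.
- grinder_rig: fixed plywood board, 180 (x) x 520 (y) x 18 mm, with a light grey twin-wheel bench grinder on its -y half (y -0.243 to -0.007, up to 193 mm above the bench) and the stop station on its +y half. Origin: centre of the board's underside, on the bench top; x points away from the operator, y left, z up. Stop axis at x 0, y +0.195, reset button at x 0, y +0.088
- station_lid (a point): middle of the station's flat yellow lid, 80 mm above the bench. The station is a grey box with a yellow lid, 90 (x) x 190 (y) mm, fixed on the board. The red mushroom stop stands 50 mm to this point's +y, the blue reset button 57 mm to its -y
- stop_push (a joint): how far the red mushroom head is pushed down, m: 0 out, 0.009 fully in and latched. Over-centre spring: it gives way only at about 8 to 10 N, then ever more easily; past 0.0045 it pulls itself in and stays in when let go. Pressing again does not release it, nor may it be pulled out: it must be turned
- stop_twist (a joint): turn of the mushroom head, rad, clockwise from above; 0 at rest, end stop 1.0; springs back when let go. Once latched, turning lifts the head on a cam and past about 0.75 it springs out by itself (up to 0.2 N m). It must be free to rise 9 mm: push with an upright side of the finger (a sloping back wedges the rib down), tips 10 mm above the dome. Turning it while it stands out does nothing
- stop_top (a point): centre of the flat top of the grip rib, on the stop's axis; moves with the head: 126 mm above the bench when out, 117 mm latched. x lies along the rib (along the board's x at zero turn), z up the axis. The rib is red, 54 mm long, 11 mm wide (15 mm over its grip pads) and 20 mm high; two white arrows on the dome beside it show the way to turn
- stop_dome (a point): middle of the head's domed face, at the foot of the rib: 20 mm below the rib's top, on the axis; moves with the head. The head is a red disc 60 mm across; its face falls 5 mm towards the rim
- stop_collar: fixed yellow guard collar round the mushroom head, 78 mm across outside, 70 mm inside, 14 mm high, its rim 94 mm above the bench. Origin: on the stop's axis, on the lid
- stop_drive_pads: two dark red ribbed grip pads on the faces of the rib that are pushed to turn it clockwise: on the near (-x) half the -y face, on the far (+x) half the +y face. Each 21 long x 16 mm high, 4 to 25 mm from the axis, its middle 11 mm below the rib's top. Origin: on the stop's axis, 46 mm below the rib's top; turns with the head
- stop_back_pads: the two like pads on the opposite faces of the rib; nothing needs to touch them. Pressed at the same time as the drive pads, the rib counts as squeezed. Origin: on the stop's axis, 46 mm below the rib's top
- reset (a joint): how far the blue reset button is pushed down, m: 0 out, 0.005 fully in; springs back when let go; about 2 N to start, 6 N fully in
- reset_top (a point): centre of the top face of the blue reset button (24 mm across, in a steel ring 40 mm across and 12 mm high): 101 mm above the bench when out, 107 mm from the stop's axis on the grinder's side; moves with the button
- tape_rule: yellow and black pocket tape measure, 39 x 79 x 66 mm, standing on the bench to the left of or behind the station. Origin: centre of its underside
- hex_key: black hex key, 119 x 37 x 9 mm, lying on the bench to the left of the station. Origin: centre of its underside; y along its long arm
- tin: round grease tin, 68 mm across, 69 mm high, standing on the bench behind or to the left of the station. Origin: centre of its underside

How it is judged:
By the outcome, as a careful person would: the job done as asked, in the order asked, and still so for the second after the job is handed in, with the robot touching nothing.
It also fails if it takes over 51 s, if anything falls off the work surface, if the arm or the gripper's body presses on something with over 40 N, if the wrist force passes 120 N, or if a joint passes its speed limit or range.

## Working session

There is one attempt and no reset: what is moved stays moved. The work goes in short steps, each a Python script; the robot and the scene stay as the last script left them, time stands still between calls to the robot, and variables do not carry over. Pictures are saved under pics/ and viewed, and the job is handed in when it is done.

```bash
mkdir -p pics; ls
python3 - <<'E'
from workcell import ctrl
import cv2,numpy as np
print(ctrl.read_time_s(),ctrl.read_eef_pos(),ctrl.read_orientation(),ctrl.read_grip_width(),ctrl.read_force())
for n in("scene","top"):
    d=ctrl.read_camera(n); np.savez(f"pics/{n}0.npz",**d)
    cv2.imwrite(f"pics/{n}0.png",d["image"][:,:,::-1]); print(n,d["camera_matrix"],d["camera_from_world"],{k:getattr(v,'shape',v) for k,v in d.items()})
E
```

```text
pics
0.0 [ 0.25841804 -0.56810646  0.19402452] [ 9.77316522e-01  2.11780832e-01 -1.31171572e-04 -1.13033371e-03] 1.0006953564325864 [0.31191935 0.22533516 0.30168121]
scene [[525.46385451   0.         283.9666179 ]
 [  0.         525.46385451 202.90812862]
 [  0.           0.           1.        ]] [[-0.82756951 -0.5612611  -0.01070872  0.47131237]
 [ 0.38454215 -0.58069186  0.71758226 -0.29949593]
 [-0.40896948  0.58973125  0.69639143 -0.99516379]
 [ 0.          0.          0.          1.        ]] {'image': (420, 560, 3), 'range_z': (420, 560), 'camera_matrix': (3, 3), 'camera_from_world': (4, 4)}
top [[385.35117425   0.         280.14025341]
 [  0.         385.35117425 211.52982079]
 [  0.           0.           1.        ]] [[ 0.01568169 -0.9998217   0.01051949 -0.05196802]
 [ 0.99036622  0.01697931  0.13742797 -0.5873898 ]
 [-0.13758208  0.00826304  0.9904559  -0.98169008]
 [ 0.          0.          0.          1.        ]] {'image': (420, 560, 3), 'range_z': (420, 560), 'camera_matrix': (3, 3), 'camera_from_world': (4, 4)}
```

View pics/scene0.png

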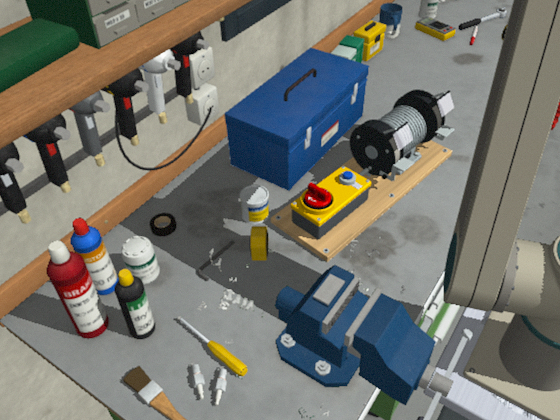

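View pics/top0.png

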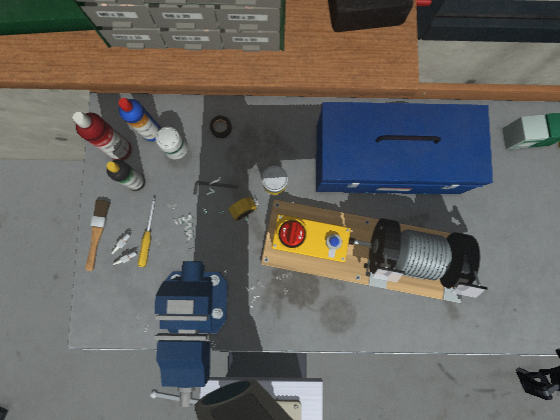

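The scene view shows the red mushroom near px (318,194) and the blue button near (347,176). In the top view they are at (292,233) and (334,241). The toolbox is behind the station, and the tape (242,207), tin (274,180) and hex key (215,185) are to its left and behind.

```bash
cat > h.py <<'E'
import numpy as np,cv2
def cast(d,uv,z):
    K=d["camera_matrix"];T=d["camera_from_world"];R=T[:3,:3];t=T[:3,3]
    uv=np.atleast_2d(uv).astype(float)
    c=np.c_[(uv[:,0]-K[0,2])/K[0,0],-(uv[:,1]-K[1,2])/K[1,1],-np.ones(len(uv))]
    w=c@R; o=-R.T@t
    return o+w*((z-o[2])/w[:,2])[:,None]
def depthpts(d,mask):
    v,u=np.nonzero(mask&(d["range_z"]>0));K=d["camera_matrix"];T=d["camera_from_world"]
    z=d["range_z"][v,u];c=np.c_[(u-K[0,2])/K[0,0]*z,-(v-K[1,2])/K[1,1]*z,-z]
    return (c-T[:3,3])@T[:3,:3]
def big(m):
    n,l,s,c=cv2.connectedComponentsWithStats(m.astype(np.uint8)); i=1+np.argmax(s[1:,4]); return l==i,s[i],c[i]
E
python3 - <<'E'
from h import *
for n,box in(("scene",(290,150,380,240)),("top",(260,190,365,275))):
    d=dict(np.load(f"pics/{n}0.npz"));im=d["image"].astype(int)
    roi=np.zeros(im.shape[:2],bool);roi[box[1]:box[3],box[0]:box[2]]=1
    r,g,b=im[...,0],im[...,1],im[...,2]
    for name,m,z in(("red",(r>90)&(g<70)&(b<70),.10),("blue",(b>r+50)&(b>g+25),.101),("yel",(r>150)&(g>120)&(b<90),.08)):
        mm,s,c=big(m&roi); P=depthpts(d,mm)
        print(n,name,s,c.round(1),"cast",cast(d,c,z).round(4),"depth med",np.median(P,0).round(4),"z pct",np.percentile(P[:,2],[5,50,95]).round(4))
        if name=="yel":
            (cc,wh,a)=cv2.minAreaRect(np.argwhere(mm)[:,::-1].astype(np.float32)); print(cc,wh,a)
            bx=cv2.boxPoints((cc,wh,a)); print(cast(d,bx,.08).round(4))
            Pz=P[abs(P[:,2]-.08)<.006][:,:2].astype(np.float32); q=cv2.minAreaRect(Pz);print("depth rect",q)
    im8=d["image"][box[1]:box[3],box[0]:box[2],::-1]
    cv2.imwrite(f"pics/{n}_crop.png",cv2.resize(im8,None,fx=6,fy=6,interpolation=cv2.INTER_CUBIC))
E
```

```text
scene red [304 183  28  24 346] [317.8 196.5] cast [[ 0.5239 -0.0702  0.1   ]] depth med [ 0.5168 -0.0622  0.1051] z pct [0.0953 0.1051 0.127 ]
scene blue [290 150  38  39 759] [302.5 162.5] cast [[ 0.6163 -0.1506  0.101 ]] depth med [ 0.6517 -0.1998  0.0407] z pct [0.0031 0.0407 0.1009]
scene yel [ 300  167   72   60 1312] [336.9 194.7] cast [[ 0.5007 -0.1181  0.08  ]] depth med [ 0.4936 -0.1285  0.08  ] z pct [0.0686 0.08   0.0933]
(333.5528259277344, 192.64564514160156) (34.82469940185547, 71.93620300292969) 51.63251495361328
[[ 5.702e-01 -4.560e-02  8.000e-02]
 [ 5.410e-01 -2.576e-01  8.000e-02]
 [ 4.492e-01 -1.963e-01  8.000e-02]
 [ 4.844e-01 -2.000e-04  8.000e-02]]
depth rect ((0.516111433506012, -0.11852772533893585), (0.1929900199174881, 0.09025821089744568), 80.42145538330078)
top red [280 222  25  24 377] [292.2 233.7] cast [[ 0.5249 -0.0726  0.1   ]] depth med [ 0.5241 -0.0733  0.1059] z pct [0.0998 0.1059 0.1273]
top blue [330 237  10  10  68] [334.3 241.4] cast [[ 0.5076 -0.1769  0.101 ]] depth med [ 0.5085 -0.1765  0.1004] z pct [0.098  0.1004 0.1031]
top yel [ 271  219   80   44 1526] [316.7 240.8] cast [[ 0.5097 -0.1356  0.08  ]] depth med [ 0.5065 -0.1363  0.0805] z pct [0.0766 0.0805 0.0934]
(311.05706787109375, 238.20326232910156) (76.10549926757812, 35.05007553100586) 10.885526657104492
[[ 0.4891 -0.0189  0.08  ]
 [ 0.5767 -0.0341  0.08  ]
 [ 0.5431 -0.2245  0.08  ]
 [ 0.4562 -0.207   0.08  ]]
depth rect ((0.5168479084968567, -0.12181009352207184), (0.18904155492782593, 0.08771894872188568), 80.03179931640625)
```

View pics/scene_crop.png

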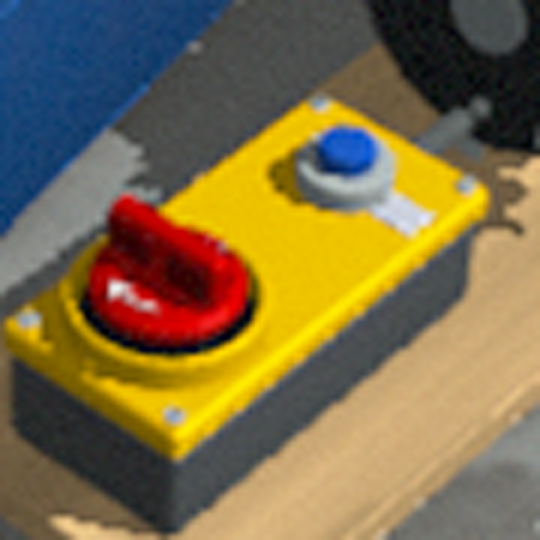

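View pics/top_crop.png

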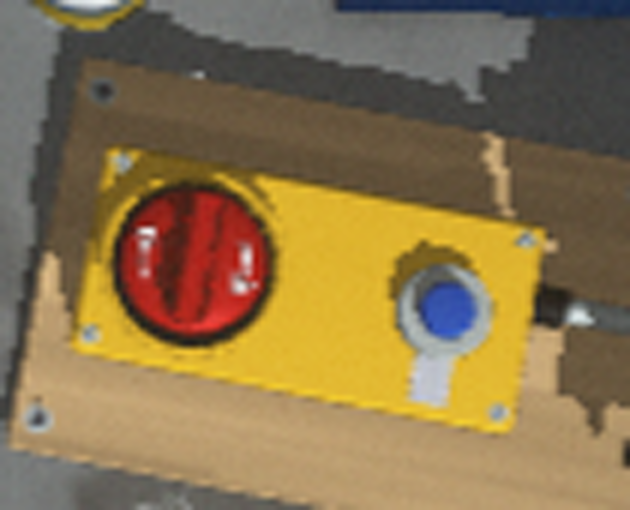

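```bash
cat >> h.py <<'E'
from scipy.spatial.transform import Rotation as Rn
A=np.array([.5247,-.0713]); YAW=np.radians(-9.6)
RST=np.array([.5074,-.1766])
bx=np.array([np.cos(YAW),np.sin(YAW)]); by=np.array([-bx[1],bx[0]])
def quat(a): # tool down, tool x at world angle a
    x=np.array([np.cos(a),np.sin(a),0]);z=np.array([0,0,-1.]);y=np.cross(z,x)
    return Rn.from_matrix(np.c_[x,y,z]).as_quat()
E
python3 - <<'E'
from h import *
from workcell import ctrl
for n in("scene","top"):
    d=dict(np.load(f"pics/{n}0.npz")); P=depthpts(d,np.ones((420,560),bool))
    m=(P[:,0]>.35)&(P[:,0]<.8)&(P[:,1]>-.6)&(P[:,1]<.15)&(P[:,2]>.14); Q=P[m]
    print(n,"tall pts",len(Q))
    for x0 in np.arange(.35,.8,.05):
        print(round(x0,2),[ (round(float(S[:,2].max()),2) if len(S:=Q[(Q[:,0]>=x0)&(Q[:,0]<x0+.05)&(Q[:,1]>=y0)&(Q[:,1]<y0+.1)])>3 else 0) for y0 in np.arange(-.6,.15,.1)])
for s in(1,-1):
  for th in(0,.5,1.0):
    a=YAW+s*np.pi/2-th
    off=np.array([-.02,-.0185])
    if s<0: off=-off
    c,ss=np.cos(-th),np.sin(-th); o=np.array([c*off[0]-ss*off[1],ss*off[0]+c*off[1]])
    p=A+bx*o[0]+by*o[1]
    for zz in (.108,.2):
        q=ctrl.solve_ik([*p,zz],quat(a)); print(s,th,zz,None if q is None else np.round(q,2))
print(ctrl.solve_ik([*RST,.096],quat(YAW+np.pi/2)),ctrl.solve_ik([*RST,.096],quat(YAW-np.pi/2)))
print(ctrl.solve_ik([.2584,-.568,.3],ctrl.read_orientation()))
E
```

```text
scene tall pts 12376
0.35 [0, 0.18, 0, 0, 0, 0, 0, 0.16]
0.4 [0, 0.2, 0.2, 0.2, 0, 0, 0, 0]
0.45 [0, 0.18, 0.17, 0.19, 0, 0, 0, 0]
0.5 [0, 0.16, 0.17, 0.17, 0, 0, 0, 0]
0.55 [0, 0, 0, 0, 0, 0, 0, 0]
0.6 [0.17, 0.17, 0.17, 0.17, 0.17, 0, 0, 0]
0.65 [0.17, 0.17, 0.17, 0.17, 0.17, 0, 0, 0]
0.7 [0.17, 0.19, 0.2, 0.2, 0.17, 0.52, 0.54, 0.52]
0.75 [0.17, 0.17, 0.19, 0.19, 0.17, 0, 0.55, 0.57]
top tall pts 37610
0.35 [0, 0.19, 0, 0, 0, 0, 0, 0.17]
0.4 [0, 0.2, 0.19, 0.2, 0, 0, 0, 0]
0.45 [0.17, 0.18, 0.18, 0.19, 0, 0, 0, 0]
0.5 [0.16, 0.17, 0.17, 0.18, 0, 0, 0, 0]
0.55 [0, 0, 0.15, 0.15, 0, 0, 0, 0]
0.6 [0.17, 0.17, 0.17, 0.17, 0.17, 0, 0, 0]
0.65 [0.17, 0.17, 0.17, 0.17, 0.17, 0, 0, 0]
0.7 [0.17, 0.2, 0.2, 0.52, 0.52, 0.52, 0.52, 0.52]
0.75 [0.17, 0.19, 0.2, 0.52, 0.57, 0.64, 0.64, 0.64]
1 0 0.108 [-0.3   0.14 -0.39  1.04  0.    1.44]
1 0 0.2 [-0.3   0.07 -0.27  1.24  0.    1.44]
1 0.5 0.108 [-0.28  0.13 -0.41  1.04  0.    1.96]
1 0.5 0.2 [-0.28  0.06 -0.28  1.24  0.    1.96]
1 1.0 0.108 [-0.25  0.13 -0.4   1.04  0.    2.49]
1 1.0 0.2 [-0.25  0.06 -0.28  1.24  0.    2.49]
-1 0 0.108 [-0.22  0.21 -0.31  1.06  0.   -1.62]
-1 0 0.2 [-0.22  0.14 -0.18  1.25  0.   -1.62]
-1 0.5 0.108 [-0.24  0.22 -0.29  1.06  0.   -1.14]
-1 0.5 0.2 [-0.24  0.15 -0.17  1.25  0.   -1.14]
-1 1.0 0.108 [-0.27  0.22 -0.3   1.06  0.   -0.67]
-1 1.0 0.2 [-0.27  0.15 -0.17  1.25  0.   -0.67]
[-0.4552807   0.19619987 -0.34913418  1.02546228  0.          1.28306723] [-0.4552807   0.19619987 -0.34913418  1.02546228  0.         -1.85852542]
[-1.24738333e+00  2.43883333e-01  1.48816937e-01  1.47776791e+00
 -2.85773370e-05  1.46738651e+00]
```

Run:
```python
from h import *
from workcell import ctrl
p=ctrl.read_eef_pos()
ctrl.servo_line([p[0],p[1],.27],v=.2)
ctrl.clamp(20)
print(ctrl.read_time_s(),ctrl.read_grip_width())
ctrl.reach([*A,.23],quat(YAW+np.pi/2))
ctrl.servo_line([*A,.145],v=.1)
print(ctrl.read_time_s(),ctrl.read_eef_pos(),A,ctrl.read_force())
for n in("scene","top"):
    d=ctrl.read_camera(n)
    cv2.imwrite(f"pics/{n}1.png",d["image"][:,:,::-1])
    u,v=(318,170) if n=="scene" else (292,220)
    cv2.imwrite(f"pics/{n}1c.png",cv2.resize(d["image"][v-60:v+60,u-70:u+70,::-1],None,fx=5,fy=5,interpolation=cv2.INTER_CUBIC))
```

```text
1.3917 7.192696152128943e-05
4.425 [ 0.52535195 -0.07149692  0.14568415] [ 0.5247 -0.0713] [ 0.5814209  -0.06250456 -0.1537544 ]
```

View pics/scene1c.png

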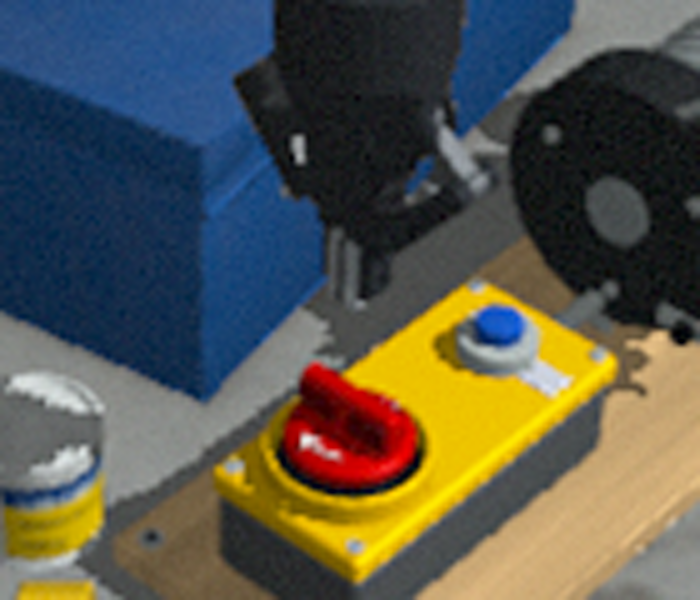

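View pics/top1.png

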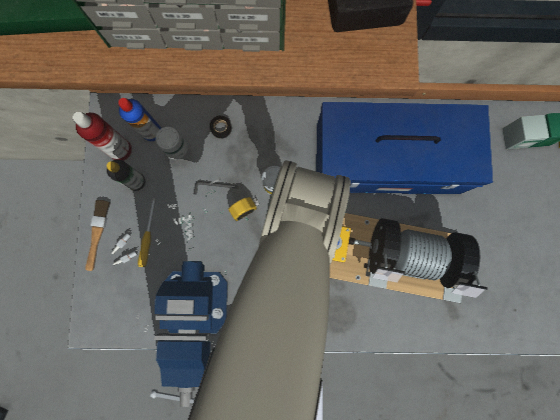

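Run:
```python
from h import *
d=dict(np.load("pics/scene0.npz"));K=d["camera_matrix"];T=d["camera_from_world"]
for p in([.5253,-.0715,.1457],[.5247,-.0713,.126],[.5247,-.0713,.106],[.5253,-.0715,.1647]):
    c=T@np.r_[p,1]; print(p,K[0,0]*c[0]/-c[2]+K[0,2],-K[1,1]*c[1]/-c[2]+K[1,2])
im=cv2.imread("pics/scene1.png")
cv2.imwrite("pics/scene1d.png",cv2.resize(im[130:220,275:375],None,fx=6,fy=6,interpolation=cv2.INTER_NEAREST))
```

```text
[0.5253, -0.0715, 0.1457] 318.2883116293542 180.72631556378298
[0.5247, -0.0713, 0.126] 318.16322864865253 187.51867803395072
[0.5247, -0.0713, 0.106] 317.8544428838853 194.10249923272355
[0.5253, -0.0715, 0.1647] 318.5935616888159 174.169893335126
```

View pics/scene1d.png

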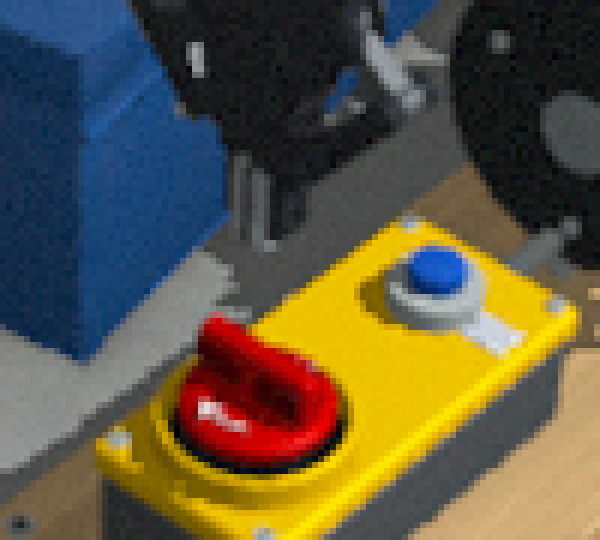

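Run:
```python
from h import *
from workcell import ctrl
print(ctrl.read_eef_pos(),ctrl.read_time_s(),ctrl.read_orientation(),ctrl.read_joint_positions())
d=ctrl.read_camera("scene")
np.savez("pics/scene2.npz",**d)
im=d["image"]
K=d["camera_matrix"];z=d["range_z"]
for v in range(150,192,2):
    m=np.zeros(z.shape,bool);m[v,318]=1
    P=depthpts(d,m); print(v,im[v,318],P.round(3))
d0=dict(np.load("pics/scene0.npz"));print(np.abs(d0["camera_from_world"]-d["camera_from_world"]).max())
```

```text
[ 0.52554335 -0.07152259  0.14598172] 4.525 [7.63787340e-01 6.45467242e-01 5.62897333e-04 7.88603141e-04] [-2.57182116e-01  1.40287009e-01 -3.02679116e-01  1.12589248e+00
  1.53905935e-05  1.48114002e+00]
150 [30 30 31] [[ 0.52  -0.056  0.244]]
152 [26 25 28] [[ 0.523 -0.06   0.235]]
154 [27 28 26] [[ 0.521 -0.058  0.232]]
156 [26 31 29] [[ 0.521 -0.058  0.226]]
158 [65 65 70] [[ 0.521 -0.058  0.221]]
160 [86 92 91] [[ 0.522 -0.061  0.213]]
162 [86 90 92] [[ 0.521 -0.06   0.209]]
164 [86 90 95] [[ 0.521 -0.06   0.203]]
166 [88 97 98] [[ 0.522 -0.061  0.197]]
168 [ 97 102 105] [[ 0.522 -0.062  0.191]]
170 [ 96 101 103] [[ 0.522 -0.062  0.185]]
172 [85 92 89] [[ 0.624 -0.242  0.001]]
174 [75 74 75] [[ 0.622 -0.238 -0.002]]
176 [74 77 75] [[ 0.618 -0.232 -0.002]]
178 [77 77 75] [[ 0.611 -0.219  0.003]]
180 [74 74 76] [[ 0.608 -0.216  0.   ]]
182 [81 72 64] [[ 0.592 -0.188  0.022]]
184 [238 194   0] [[ 0.556 -0.126  0.08 ]]
186 [219 133   0] [[ 0.552 -0.118  0.082]]
188 [197   0   0] [[ 0.525 -0.07   0.125]]
190 [145   0   0] [[ 0.521 -0.065  0.125]]
0.0
```

The scene camera shows the fingertips ending near px (318,171), about z 0.183, but the TCP reads 0.146. I'll settle that by touch, going down in small steps with a force limit.

Run:
```python
from h import *
from workcell import ctrl
q=quat(YAW+np.pi/2)
f0=ctrl.read_force(); z=.130
ctrl.servo_line([*A,z],v=.06,orientation=q)
while z>.08:
    f=ctrl.read_force()-f0
    print(round(z,4),ctrl.read_eef_pos().round(4),f.round(2),round(ctrl.read_time_s(),2))
    if f[2]>4: break
    z-=.002; ctrl.servo_line([*A,z],v=.02)
```

```text
0.13 [ 0.524  -0.0711  0.1292] [-0.03  0.35  0.52] 4.97
0.128 [ 0.5247 -0.0713  0.128 ] [-0.07 -0.43  0.75] 5.22
0.126 [ 0.5246 -0.0713  0.1259] [-0.26 -1.43 -0.14] 5.47
0.124 [ 0.5246 -0.0712  0.1238] [-0.57 -1.02  0.33] 5.72
0.122 [ 0.5245 -0.0712  0.1218] [ 0.58 -0.48  0.34] 5.97
0.12 [ 0.5245 -0.0713  0.1198] [-1.28 -0.84 -0.28] 6.22
0.118 [ 0.5245 -0.0713  0.1178] [-0.54 -1.06  0.88] 6.47
0.116 [ 0.5245 -0.0713  0.1158] [ 0.04 -0.84 -0.25] 6.72
0.114 [ 0.5245 -0.0713  0.1138] [-0.73 -0.72 -0.04] 6.97
0.112 [ 0.5245 -0.0713  0.1118] [-0.44 -0.01 -0.17] 7.22
0.11 [ 0.5245 -0.0712  0.1098] [-1.2  -1.    0.25] 7.47
0.108 [ 0.5245 -0.0713  0.1078] [-0.31 -0.87  0.17] 7.72
0.106 [ 0.5245 -0.0713  0.1058] [-0.88 -0.24  0.3 ] 7.97
0.104 [ 0.5245 -0.0712  0.1038] [-0.2  -0.23  0.52] 8.22
0.102 [ 0.5245 -0.0713  0.1018] [-0.   -0.63  0.33] 8.47
0.1 [ 0.5245 -0.0713  0.0998] [-0.48 -0.52  0.54] 8.72
0.098 [ 0.5246 -0.0713  0.0978] [-0.36 -0.42 -0.9 ] 8.97
0.096 [ 0.5245 -0.0713  0.0958] [-0.21 -1.25  0.17] 9.22
0.094 [ 0.5245 -0.0713  0.0938] [-0.03 -0.14 -0.26] 9.47
0.092 [ 0.5245 -0.0713  0.0918] [-0.44 -1.07  0.03] 9.72
0.09 [ 0.5249 -0.0713  0.0901] [-1.48 -0.49  1.68] 9.97
0.088 [ 0.5251 -0.0714  0.0887] [-1.41 -0.03  5.42] 10.22
```

Contact came at a TCP reading of about 0.0905. The tips therefore sit about 35.5 mm behind the reported TCP, which matches the camera. I'll apply that offset from here on.

Run:
```python
from h import *
from workcell import ctrl
z=.086
while z>.074:
    ctrl.servo_line([*A,z],v=.02)
    f=ctrl.read_force(); p=ctrl.read_eef_pos()
    print(round(z,4),p.round(4),f.round(2),round(ctrl.read_time_s(),2))
    if f[2]>14 and p[2]<.083: break
    if f[2]>30: break
    z-=.0015
ctrl.servo_line([*A,.105],v=.08)
ctrl.servo_line([*A-.06*by,.135],v=.15)
print(ctrl.read_force(),ctrl.read_time_s(),ctrl.read_eef_pos())
d=ctrl.read_camera("scene");np.savez("pics/scene3.npz",**d)
cv2.imwrite("pics/scene3.png",cv2.resize(d["image"][130:220,275:375,::-1],None,fx=6,fy=6,interpolation=cv2.INTER_CUBIC))
P=depthpts(d,(d["image"][...,0]>90)&(d["image"][...,1]<70)&(np.indices((420,560))[1]>295)&(np.indices((420,560))[1]<340)&(np.indices((420,560))[0]>175)&(np.indices((420,560))[0]<215))
print(np.percentile(P[:,2],[5,50,95,98]))
```

```text
0.086 [ 0.5246 -0.0713  0.0858] [0.64 0.98 0.06] 10.47
0.0845 [ 0.5243 -0.0712  0.084 ] [-0.61  0.52 -0.18] 10.72
0.083 [ 0.5245 -0.0713  0.0828] [ 0.25 -0.47 -0.78] 10.97
0.0815 [ 0.5246 -0.0713  0.0814] [-0.4   0.81 -0.49] 11.22
0.08 [ 0.5252 -0.0714  0.0809] [-1.54 -0.03  6.65] 11.47
0.0785 [ 0.5255 -0.0715  0.0807] [-4.37  1.05 12.99] 11.72
0.077 [ 0.5258 -0.0716  0.0806] [-6.38  1.63 20.7 ] 11.97
[-0.04572097 -0.49139423  0.41076558] 13.075 [ 0.51426108 -0.13025068  0.13444199]
[0.08809767 0.09644989 0.11807708 0.11905093]
```

View pics/scene3.png

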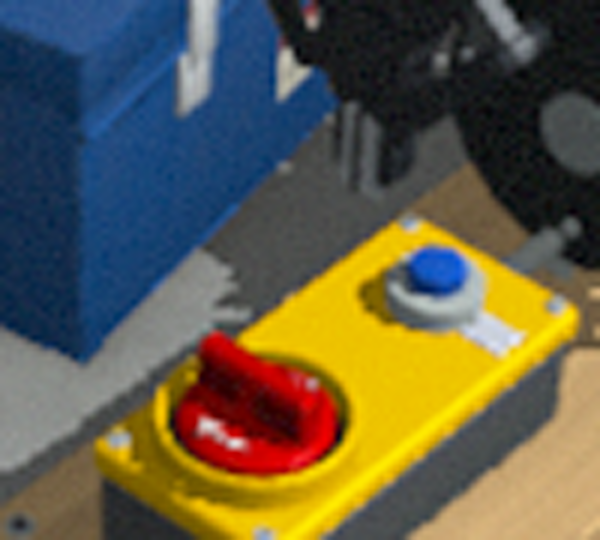

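The mushroom is latched: by depth the rib top reads about 0.118, and by touch the bottom came at TCP 0.081. Next I'll measure the finger cross-section from scene2 depth before the twist.

Run:
```python
from h import *
d=dict(np.load("pics/scene2.npz"));P=depthpts(d,np.ones((420,560),bool))
c=np.array([.5255,-.0715])
r=P[:,:2]-c
for lo,hi in((.184,.19),(.19,.2),(.2,.21),(.21,.22),(.22,.23)):
    m=(P[:,2]>lo)&(P[:,2]<hi)&(np.linalg.norm(r,axis=1)<.07)
    u=r[m]@bx;v=r[m]@by
    print(lo,m.sum(),"bx",np.percentile(u,[0,10,50,90,100]).round(4),"by",np.percentile(v,[0,10,50,90,100]).round(4))
```

```text
0.184 15 bx [-0.0105 -0.0087 -0.0035  0.0054  0.0066] by [0.0021 0.005  0.0099 0.0117 0.0124]
0.19 48 bx [-0.0133 -0.0122 -0.0047  0.0073  0.0142] by [-0.0056 -0.0011  0.0086  0.012   0.0131]
0.2 51 bx [-0.0143 -0.013  -0.0072  0.0078  0.0147] by [-0.0045 -0.0017  0.009   0.013   0.0145]
0.21 41 bx [-0.0138 -0.0122 -0.0039  0.0069  0.0129] by [-0.0019  0.0067  0.0098  0.013   0.0143]
0.22 47 bx [-0.0245 -0.0133  0.0017  0.0189  0.0278] by [0.0069 0.0077 0.0122 0.0145 0.0158]
```

```bash
cat >> h.py <<'E'
ZT=.0725
def rot(th): return np.array([[np.cos(th),np.sin(th)],[-np.sin(th),np.cos(th)]]) # clockwise
def tw(th,d,r=.020):
    o=rot(th)@np.array([-r,-d]); return A+bx*o[0]+by*o[1], quat(YAW+np.pi/2-th)
def frel(f,th): # force in turned frame (along rib, normal)
    b=np.array([f[:2]@bx,f[:2]@by]); return rot(-th)@b
E
python3 - <<'E'
from h import *
from workcell import ctrl
p,q=tw(0,.034); ctrl.servo_line([*p,.12],v=.12,orientation=q); ctrl.servo_line([*p,ZT],v=.08)
f0=ctrl.read_force(); print(f0.round(2))
d=.028
while d>.013:
    p,q=tw(0,d); ctrl.servo_line([*p,ZT],v=.02,orientation=q)
    f=ctrl.read_force()-f0; e=ctrl.read_eef_pos()
    print(round(d,4),e.round(4),((e[:2]-A)@by).round(4),f.round(2),frel(f,0).round(2),round(ctrl.read_time_s(),2))
    if frel(f,0)[1]<-3: break
    d-=.0015
print("contact d",d)
E
```

```text
[-0.35 -0.56 -0.05]
0.028 [ 0.5005 -0.0954  0.0727] -0.0278 [ 0.08  0.47 -0.94] [-0.    0.47] 14.77
0.0265 [ 0.5005 -0.094   0.0725] -0.0264 [ 0.06  0.67 -0.89] [-0.05  0.67] 15.02
0.025 [ 0.5008 -0.0926  0.0725] -0.025 [0.23 0.6  0.59] [0.13 0.63] 15.27
0.0235 [ 0.5011 -0.0911  0.0725] -0.0234 [0.78 0.62 1.17] [0.67 0.75] 15.52
0.022 [ 0.5013 -0.0896  0.0725] -0.0219 [-0.69 -0.76 -0.08] [-0.56 -0.86] 15.77
0.0205 [ 0.5016 -0.0881  0.0725] -0.0204 [-0.26  0.75  0.56] [-0.38  0.7 ] 16.02
0.019 [ 0.5018 -0.0866  0.0725] -0.0189 [ 1.3  -0.04  0.18] [1.28 0.17] 16.27
0.0175 [ 0.5019 -0.0855  0.0725] -0.0178 [-0.83 -0.23  0.19] [-0.78 -0.37] 16.52
0.016 [ 0.5019 -0.0841  0.0725] -0.0164 [-0.94 -1.6   1.  ] [-0.66 -1.73] 16.77
0.0145 [ 0.5018 -0.0831  0.0724] -0.0155 [-2.31 -4.07  2.11] [-1.6  -4.39] 17.02
contact d 0.01449999999999999
```

Run:
```python
from h import *
from workcell import ctrl
D=.0165
for th in np.arange(.1,1.05,.08):
    p,q=tw(th,D); ctrl.servo_line([*p,ZT],v=.02,orientation=q)
    f=ctrl.read_force(); e=ctrl.read_eef_pos()
    b=np.array([(e[:2]-A)@bx,(e[:2]-A)@by])
    print(round(th,2),e.round(4),"loc",(rot(-th)@b).round(4),f.round(2),frel(f,th).round(2),"T",ctrl.read_ft_torque().round(2),round(ctrl.read_time_s(),2))
    if np.hypot(*f[:2])>30 or abs(f[2])>12: print("stop");break
d=ctrl.read_camera("scene");np.savez("pics/scene4.npz",**d)
cv2.imwrite("pics/scene4.png",cv2.resize(d["image"][130:220,275:375,::-1],None,fx=6,fy=6,interpolation=cv2.INTER_CUBIC))
```

```text
0.1 [ 0.5008 -0.0825  0.0725] loc [-0.0201 -0.0171] [-2.03 -4.61  0.5 ] [-0.74 -4.99] T [-0.92  0.5   0.  ] 17.27
0.18 [ 0.4999 -0.0811  0.0725] loc [-0.02   -0.0176] [-3.13 -6.2   0.72] [-0.83 -6.89] T [-1.26  0.56  0.04] 17.52
0.26 [ 0.4991 -0.0796  0.0726] loc [-0.0198 -0.0182] [-3.57 -6.78  1.8 ] [-0.44 -7.65] T [-1.47  0.78  0.02] 17.77
0.34 [ 0.4984 -0.0779  0.0728] loc [-0.0197 -0.0185] [-5.07 -7.62  3.98] [-0.73 -9.13] T [-1.6   1.01  0.02] 18.02
0.42 [ 0.4981 -0.0752  0.0728] loc [-0.0199 -0.018 ] [-4.4  -5.99  3.27] [-0.34 -7.42] T [-1.23  0.97 -0.04] 18.27
0.5 [ 0.4979 -0.0728  0.0727] loc [-0.0201 -0.0178] [-4.71 -5.17  4.08] [-0.5  -6.97] T [-1.14  1.02  0.01] 18.52
0.58 [ 0.4978 -0.0702  0.0725] loc [-0.0205 -0.0175] [-4.15 -4.66  2.69] [ 0.12 -6.23] T [-0.86  0.77 -0.05] 18.77
0.66 [ 0.498  -0.0677  0.0724] loc [-0.0207 -0.0172] [-3.59 -2.68  1.81] [-0.45 -4.46] T [-0.69  0.84 -0.03] 19.02
0.74 [ 0.4989 -0.0652  0.0724] loc [-0.0207 -0.0166] [-3.13 -2.5   1.22] [ 0.04 -4.01] T [-0.42  0.64 -0.06] 19.27
0.82 [ 0.4995 -0.0634  0.0723] loc [-0.0205 -0.0167] [-2.78 -2.53  0.82] [ 0.58 -3.72] T [-0.47  0.74 -0.04] 19.52
0.9 [ 0.5001 -0.0615  0.0723] loc [-0.0204 -0.0168] [-3.19 -2.13  1.62] [ 0.33 -3.82] T [-0.43  0.84 -0.07] 19.77
0.98 [ 0.5008 -0.0597  0.0723] loc [-0.0204 -0.017 ] [-5.22 -2.    0.91] [-0.32 -5.59] T [-0.41  0.92 -0.01] 20.02
```

View pics/scene4.png

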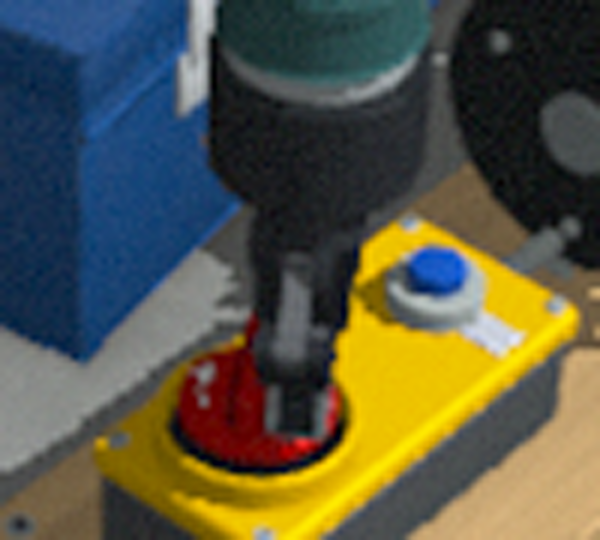

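Turned to 0.98 rad, and the force dropped past about 0.7 as expected. In the picture the rib is turned and the fingers stand beside it at about (325,198). Now I'll back off along the arc and check that the head is out.

Run:
```python
from h import *
from workcell import ctrl
for th,D in((.7,.020),(.4,.022),(.1,.024),(0,.034)):
    p,q=tw(th,D); ctrl.servo_line([*p,ZT],v=.04,orientation=q)
    print(th,ctrl.read_force().round(2),ctrl.read_time_s())
p=A-.06*by
ctrl.servo_line([*p,.135],v=.15)
print(ctrl.read_force().round(2),ctrl.read_time_s())
d=ctrl.read_camera("scene");np.savez("pics/scene5.npz",**d)
cv2.imwrite("pics/scene5.png",cv2.resize(d["image"][130:220,275:375,::-1],None,fx=6,fy=6,interpolation=cv2.INTER_CUBIC))
I=np.indices((420,560))
P=depthpts(d,(d["image"][...,0]>90)&(d["image"][...,1]<70)&(I[1]>295)&(I[1]<340)&(I[0]>175)&(I[0]<215))
print(np.percentile(P[:,2],[5,50,95,98]))
```

```text
0.7 [-0.56 -0.7  -2.16] 20.5
0.4 [ 0.01 -1.31  0.07] 20.95
0.1 [-0.38 -0.21  0.06] 21.4
0 [ 0.51 -0.3  -0.27] 21.8583
[-0.98 -0.02 -0.3 ] 22.475
[0.09647309 0.10524649 0.12683053 0.12767839]
```

View pics/scene5.png

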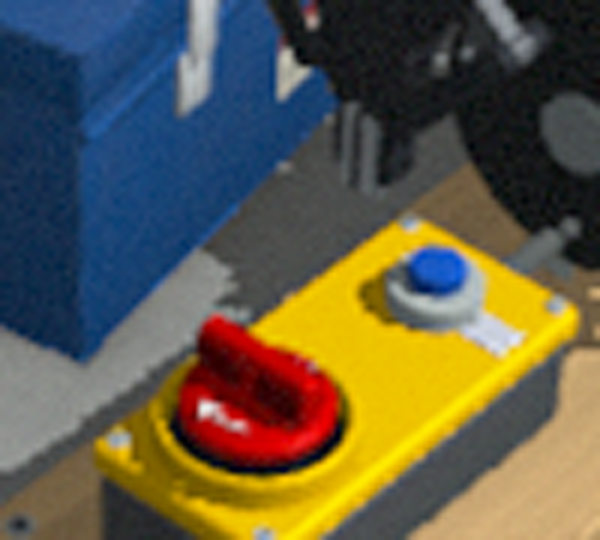

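The head is out again: rib top 0.127 and dome 0.105, same as at the start. Next is the reset button.

Run:
```python
from h import *
from workcell import ctrl
q=quat(YAW+np.pi/2)
ctrl.servo_line([*RST,.12],v=.12,orientation=q); ctrl.servo_line([*RST,.068],v=.06)
z=.0665
while z>.053:
    ctrl.servo_line([*RST,z],v=.02)
    f=ctrl.read_force(); p=ctrl.read_eef_pos()
    print(round(z,4),p.round(4),f.round(2),round(ctrl.read_time_s(),2))
    if f[2]>15: break
    z-=.0012
d=ctrl.read_camera("scene")
cv2.imwrite("pics/scene6.png",cv2.resize(d["image"][130:220,275:375,::-1],None,fx=6,fy=6,interpolation=cv2.INTER_CUBIC))
ctrl.wait(.3)
print(ctrl.read_eef_pos(),ctrl.read_force())
```

```text
0.0665 [ 0.5076 -0.1767  0.0668] [0.05 0.1  0.23] 24.35
0.0653 [ 0.5073 -0.1766  0.0653] [-0.05  0.2  -0.47] 24.6
0.0641 [ 0.5075 -0.1767  0.0644] [-1.28 -0.27  2.41] 24.85
0.0629 [ 0.5076 -0.1767  0.0631] [-1.88  0.36  3.17] 25.1
0.0617 [ 0.5075 -0.1767  0.0619] [0.15 0.56 3.75] 25.35
0.0605 [ 0.5076 -0.1766  0.0606] [-0.99  0.33  4.61] 25.6
0.0593 [ 0.5076 -0.1767  0.0599] [-1.87 -0.15  7.13] 25.85
0.0581 [ 0.5076 -0.1767  0.0598] [-3.74  1.27 14.66] 26.1
0.0569 [ 0.5077 -0.1768  0.0597] [-6.33  2.42 21.01] 26.35
[ 0.5077162  -0.17674307  0.05971366] [-6.23504056  2.32142097 20.46841349]
```

View pics/scene6.png

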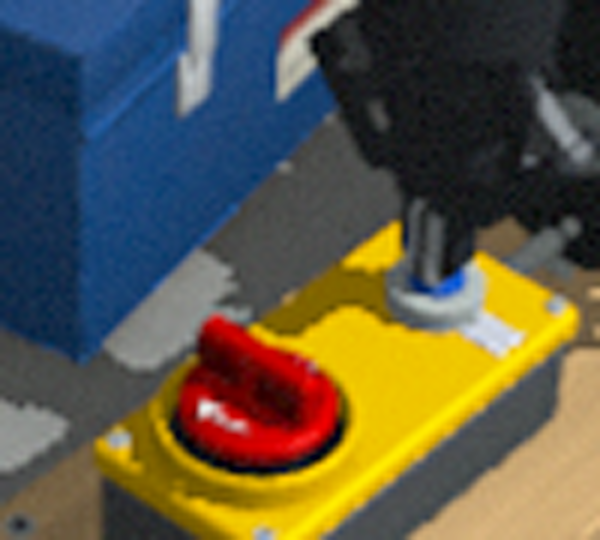

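The fingers stand on the blue button at (347,175). It travelled 5 mm to a hard stop, holding about 20 N. I'll release, retreat and check.

Run:
```python
from h import *
from workcell import ctrl
ctrl.servo_line([*RST,.09],v=.06); ctrl.servo_line([*RST,.22],v=.15)
ctrl.reach([.45,-.02,.25],quat(YAW+np.pi/2))
ctrl.reach([.36,-.25,.25],quat(YAW+np.pi/2))
print(ctrl.read_force().round(2),ctrl.read_time_s(),ctrl.read_eef_pos())
I=np.indices((420,560))
for n in("scene","top"):
    d=ctrl.read_camera(n); d0=dict(np.load(f"pics/{n}0.npz"))
    cv2.imwrite(f"pics/{n}7.png",d["image"][:,:,::-1])
    for k,(e) in(("now",d),("start",d0)):
        im=e["image"].astype(int);r,g,b=im[...,0],im[...,1],im[...,2]
        box=(295,175,340,215) if n=="scene" else (278,218,308,250)
        roi=(I[1]>box[0])&(I[1]<box[2])&(I[0]>box[1])&(I[0]<box[3])
        P=depthpts(e,roi&(r>90)&(g<70)); 
        bb=(335,165,360,185) if n=="scene" else (326,233,344,250)
        Q=depthpts(e,(I[1]>bb[0])&(I[1]<bb[2])&(I[0]>bb[1])&(I[0]<bb[3])&(b>r+50)&(b>g+25))
        print(n,k,np.percentile(P[:,2],[5,50,95]).round(4),"blue",np.percentile(Q[:,2],[50,90]).round(4))
```

```text
[0.1  0.05 0.76] 30.1083 [ 0.36010767 -0.25012349  0.24969499]
scene now [0.0964 0.1054 0.1265] blue [0.0996 0.1026]
scene start [0.0953 0.1052 0.127 ] blue [0.1    0.1022]
top now [0.0995 0.1066 0.1276] blue [0.101 0.103]
top start [0.0998 0.1059 0.1273] blue [0.1004 0.1027]
```

View pics/scene7.png

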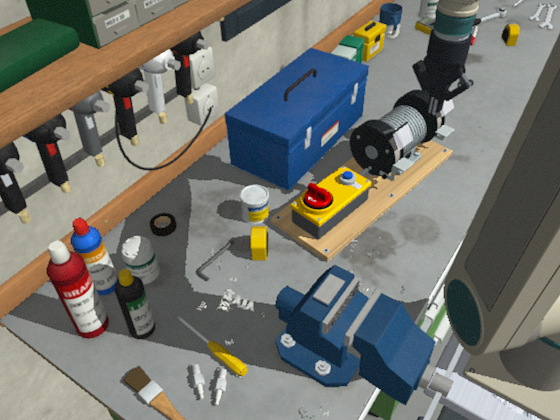

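View pics/top7.png

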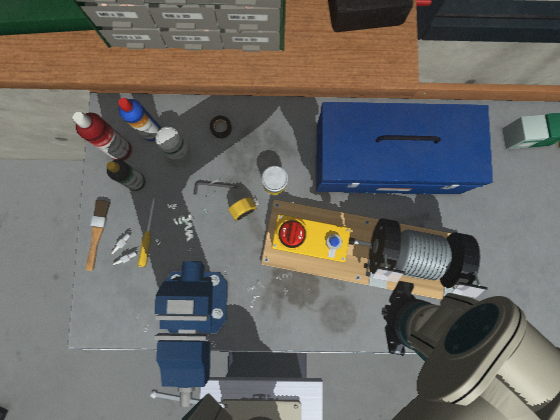

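Stop and reset are both out, the tape (242,207), tin (274,180) and hex key (213,186) are where they started, and the robot is clear with no contact force.

```bash
python3 -c "
from workcell import ctrl
print(ctrl.read_force(),ctrl.read_time_s());print(ctrl.hand_in())"
```

```text
[0.60231594 0.09468472 0.90813647] 30.2083
the job is handed in; nothing more can be done
None
```

I did the emergency-stop check in the order asked and handed it in at about 30 s of the 51 s allowed; `hand_in()` gave no verdict.

- **Stop pressed:** I pushed the red button down with shut fingers until it latched. It travelled about 9 mm to a firm bottom at 21 N, and the camera showed the rib top about 9 mm lower.
- **Stop released:** I pushed one drive pad clockwise with the upright side of the shut fingers, to about 0.98 rad and at no more than about 9 N sideways. The back pads were not pushed and the rib was never between the fingers. After I backed off, the rib top read 0.127 m and the dome 0.105 m, as at the start, so the button had sprung out.
- **Reset:** I pressed the blue button about 5 mm to its hard stop at about 20 N and let go. Its top is back at 0.101 m.
- **Last checks:** The hex key, tape measure and tin look unmoved in the final images, and the robot is clear, with force readings under 1 N.

**TCP disagreement:** The fingertips sit about 36 mm behind the reported TCP. I saw this in the camera depth and confirmed it when the fingers first touched the rib, then corrected every later height for it.

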